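# Load a new box of screws behind the old one through the sprung gate

## Robot

A 6-joint arm with a two-finger parallel gripper is mounted at the origin on the work surface. World frame = base frame: x ahead of the robot, y to its left, z up, the work surface at z = 0. Lengths are in m, angles in degrees, forces in N, time in s.
With the tool pointing down it reaches from about 0.275 to 1 m from the base axis. Payload 8.4 kg.
Tool frame: the origin (TCP) lies on the centre line of the jaws, within the pads' length; the fingertips stand 14 mm ahead of it and the grasp point (between the pads) lies 5 mm behind it; y points along the fingers, x is the direction in which the jaws open and shut, and the axes are right-handed (so a half turn about y gives the same grasp; the last joint's range is limited). The gripper opens to 85 mm and grips with 20 to 120 N. Pads are 22 mm wide; open, the fingers measure 114 mm over their backs; the gripper's body (76 mm by 85 mm) begins 54 mm behind the grasp point. The pads swing forward as they close: fully open they stand 13 mm farther back than shut.
Start: joints at [-74.622, 20.225, 93.587, -0, 66.188, -0.138], TCP at [0.167, -0.602, 0.245] pointing down, gripper open.
Joint ranges: [-150.9, 150.9], [-52.94, 120.26], [3.33, 152.33], [-74.26, 254.26], [0, 154.13], [-172.89, 172.89]. Speed limits (degrees/s): [127.2, 127.2, 159.86, 180, 180, 180].

## Interface

Orientations are given as a 3x3 rotation matrix whose columns are the frame's x, y, z axes.
In Python, from rig import get_state, camera, get_calibration, job gives the robot as it stands.
- The arm moves only by the shell command python3 -m handwheel 'ROWS'. ROWS is JSON, a list of rows, each a list of 5 numbers: the closure, from -1 (fully open) to 1 (shut), then the shift along the tool's x, y, z in m, then the turn about the tool's y in rad. A call has 1 to 8 rows; each row shifts and turns the commanded pose from where the row before left it, along the tool's axes as they then stand; what a row does not reach is not made up. A row lasts 1/12 s, in which the tool goes at most 41.7 mm and 7.16 degrees, less where a joint would pass 70% of its speed; a pose out of reach is approached as far as the arm can. A call with a gripper value outside its range is refused whole. The fingers move at their own pace and stop on an object; the grip force is fixed at half the most. Time passes only in rows, so rows that do not move let the fingers close. It gives the time, the measured TCP pose, the force and the opening at its end, in the units of the state.
- get_state(): the state, without advancing time (a new reading comes with each control period).
- camera(name): name is "side" or "top" or "wrist"; returns the picture (400x640x3 uint8, red, green, blue); there is no depth.
- get_calibration(name): a dict with "fovy" (degrees; the focal length in pixels is half the picture's height over the tangent of half this angle, whatever the lens; pixels are square), "cx", "cy" (the principal point, pixels), "world_from_camera" (4x4, takes a point from camera to world coordinates). Camera axes: x right, y up, looking along -z (the intrinsics and any distortion apply to the point x, -y, -z); pixel columns grow to the right and rows downward; lengths in m; the calibration is good to about 2 mm. The wrist camera is an equidistant fisheye: a pixel r from the principal point sees the ray r / f radians off the axis. A picture is of the moment at which its call begins: read the wrist's pose just before it. get_calibration takes no time and is no camera call; for the wrist camera it gives the pose at the moment of the call.
- job.close_job(): hands the job in, once; it reports no verdict.
The state is a dict: "clock": time; "qpos": joint angles; "qvel": joint speeds; "effort": joint torques, N m; "tcp_pos": TCP position; "tool_rot": TCP orientation; "contact_force": force on the tool from outside, world axes, zero at the start; "moment": the same for the moment, N m; "opening": opening from 0.0 (shut) to 1.0 (fully open).
Only numpy, scipy, OpenCV 4.12 (cv2) and the standard library are available. Lean on these libraries where they do the work, as an engineer would, in place of code of your own. Each camera call takes 0.05 s, during which the arm holds its last target.

## Task

Rotate the screw boxes in the stock lane on the bench: first pull the older box, the one already in the lane, forward until it stands against the front stop. Then take the other box of the same size from the bench, set it down in the loading end and push it through the sprung gate until the gate swings shut behind it, so that it stands in the lane behind the older one. Leave the other things on the bench where they are.

Things in the scene. Friction and masses are not known exactly. Their poses are not given: they have to be found in the camera images.
- rack: Low plywood stock lane fixed to the bench, 430 mm long, 96 wide. Origin on the bench surface, under the middle of the gate line. Its x axis runs along the lane, from the loading end past the gate (x = 0) to the front stop; y across, z up. Floor 6 mm above the bench. Two wooden guide rails run its whole length, 60 mm apart inside, 12 thick, tops 21 mm above the bench. Open above except for one strap.
- lane_entry (a point): Middle of the open loading end, on the lane floor, 120 mm before the gate line (lane x = -120 mm). The stretch from here to the gate takes one box. At the gate line two steel posts 10 mm square stand 73 mm apart inside, tops 64 mm above the bench.
- lane_stop (a point): Foot of the front stop's inner face, on the lane floor, mid-width, lane x = 300 mm. The stop is a wooden bar across the lane, 10 mm thick, its top 34 mm above the bench.
- lane_strap (a point): Middle of the top of a flat steel strap that bridges the lane at x = 94 to 106 mm: 12 mm wide, underside 70 and top 73 mm above the bench, on legs just outside the rails (y = 42 to 48 mm on each side).
- gate (a joint): Angle of the sprung gate leaf, rad: 0 is shut (leaf across the lane), growing as it swings inward, towards the front stop, up to 1.6 (leaf along the lane). It cannot swing outward. It turns about an upright pin on the lane's y = +36 mm side; the spring always shuts it and pushing it open takes a few newtons.
- gate_tip (a point): Free end of the gate leaf, 63 mm from the pin, half-way up. The leaf is a 3 mm aluminium sheet, from 24 to 60 mm above the bench; as it swings it sweeps the lane to x = 63 mm, so a box must stand wholly beyond that for it to shut.
- old_box_center (a point): Centre of the older screw box: plain brown carton, 100 (its x, along the lane) x 50 (y) x 55 mm (z, high), about 0.4 kg, standing in the lane inside the gate, partly under the strap, its front part clear of the strap.
- new_box_center (a point): Centre of the new screw box: the same plain brown carton, 100 (x) x 50 (y) x 55 mm (z), about 0.4 kg, standing on the bench to one side of the lane.
- square_box_center (a point): Centre of another carton, square and lower: 66 x 66 x 36 mm high, on the bench to the other side of the lane. It does not belong in this lane: leave it alone.
- wax_tin: Low closed steel wax tin, 80 mm across, 50 mm high, standing on the bench beyond the lane; origin under its base. Leave alone.
- tape: Roll of paper tape lying flat, 84 mm across, 24 mm high, on the bench on the robot's side of the lane; origin under its middle. Leave alone.
- sander: Cork sanding block 110 x 62 x 30 mm lying on the bench beyond the lane; origin under its middle. Leave alone.

How it is judged (in metres and radians):
On the way, in this order (a step that is already met when the one before it is completed fails the run):
1. the older box stands against the front stop (within about 14 mm) while the new one is not yet in the gate (x of old_box_center in the frame of rack between 0.236 and 0.256 m and z of old_box_center in the frame of rack between 0.028 and 0.039 m and y of old_box_center in the frame of rack between -0.014 and 0.014 m and not (x of new_box_center in the frame of rack between -0.045 and 0.3 m and y of new_box_center in the frame of rack between -0.06 and 0.06 m)), for 0.2 s.
2. the new box, down on the lane floor, is in the gateway and holds the gate open (x of new_box_center in the frame of rack between -0.035 and 0.06 m and z of new_box_center in the frame of rack between 0.028 and 0.045 m and y of new_box_center in the frame of rack between -0.016 and 0.016 m and value of joint gate above 0.5 rad), for 0.1 s.
At the end, for the whole second after the job is handed in: The older box stands upright on the lane floor against the front stop (within 14 mm of it); the new box stands upright on the lane floor behind it, wholly inside the gate, along the lane; the gate is shut (under 0.08 rad); both boxes are at rest (x of old_box_center in the frame of rack between 0.236 and 0.256 m and z of old_box_center in the frame of rack between 0.028 and 0.039 m and y of old_box_center in the frame of rack between -0.014 and 0.014 m and z of new_box_center in the frame of rack between 0.028 and 0.039 m and y of new_box_center in the frame of rack between -0.014 and 0.014 m and x of new_box_center in the frame of rack between 0.108 and 0.158 m and value of joint gate below 0.08 rad and angle between each of old_box_center, new_box_center's own z axis and vertical below 0.1 rad and angle between the x axis of each of old_box_center, new_box_center and the x axis of rack, either way round below 0.2 rad and linear speed of each of old_box, new_box below 0.02 m/s); the robot touches nothing.
It fails at once if the square box is moved by more than 20 mm (distance of square_box_center from where it was at the start of the episode above 0.02 m).
It fails at once if the wax tin is moved by more than 20 mm (distance of wax_tin from where it was at the start of the episode above 0.02 m).
It fails at once if the tape roll is moved by more than 20 mm (distance of tape from where it was at the start of the episode above 0.02 m).
It fails at once if the sanding block is moved by more than 20 mm (distance of sander from where it was at the start of the episode above 0.02 m).
It also fails if it takes over 72 s, if anything falls off the work surface, if the arm or the gripper's body presses on something with over 40 N, if the wrist force passes 120 N, or if a joint passes its speed limit or range.

## Working session

There is one attempt and no reset: what is moved stays moved. The work goes in short steps, Python scripts to look and compute and a shell command to move; the robot and the scene stay as the last step left them, time stands still between calls to the robot, and variables do not carry over. Pictures are saved under pics/ and viewed, and the job is handed in when it is done.

```bash
ls; mkdir -p pics; python3 - <<'E'
from rig import get_state,camera,get_calibration
import cv2,numpy as np
np.set_printoptions(precision=4,suppress=True)
print(get_state())
for n in("side","top"):
    cv2.imwrite(f"pics/{n}0.png",camera(n)[:,:,::-1]); print(n,get_calibration(n))
E
```

```text
pics
{'clock': 0.0, 'qpos': array([-74.6184,  20.2627,  93.6302,  -0.0011,  66.1875,  -0.1368]), 'qvel': array([ 0.0609,  0.0892, -0.0035,  0.0011,  0.0531, -0.0119]), 'effort': array([  0.0011, -60.5253, -34.2061,  -0.0002,   0.0094,   0.    ]), 'tcp_pos': array([ 0.1671, -0.6018,  0.2446]), 'tool_rot': array([[ 0.2676, -0.0004,  0.9635],
       [-0.9635,  0.0013,  0.2676],
       [-0.0014, -1.    , -0.    ]]), 'contact_force': array([ 0.7334, -0.225 ,  0.1281]), 'moment': array([ 0.0349,  0.0052, -0.0172]), 'opening': 1.0017251748272573}
side {'fovy': 47.85819757853881, 'cx': 317.94801405915337, 'cy': 205.0411402912288, 'world_from_camera': array([[-0.9691,  0.1273, -0.2115,  0.2976],
       [-0.2468, -0.5126,  0.8224,  1.0027],
       [-0.0037,  0.8492,  0.5281,  0.7228],
       [ 0.    ,  0.    ,  0.    ,  1.    ]])}
top {'fovy': 55.80800668452261, 'cx': 327.3273919513226, 'cy': 197.49204784012136, 'world_from_camera': array([[-0.0252,  0.9813, -0.191 ,  0.3651],
       [-0.9996, -0.022 ,  0.0189,  0.0166],
       [ 0.0144,  0.1914,  0.9814,  1.0943],
       [ 0.    ,  0.    ,  0.    ,  1.    ]])}
```

View pics/top0.png

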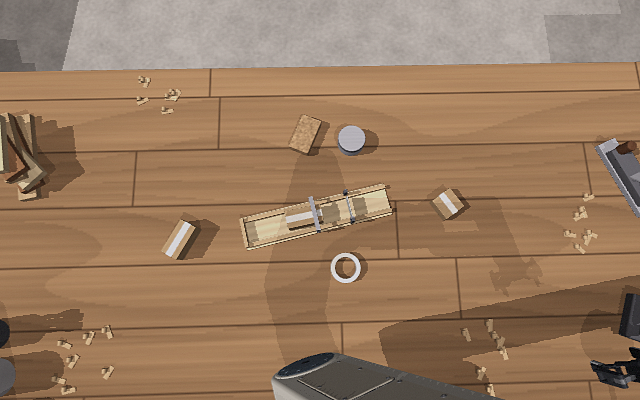

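View pics/side0.png

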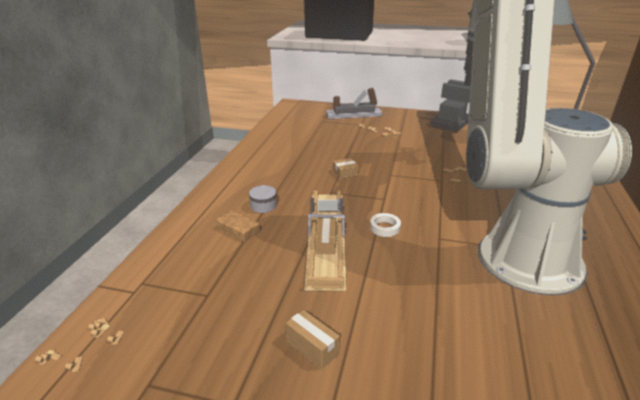

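The top view shows the rack running from the loading end at about (390,198) to the stop at about (245,235). The strap is near (315,213), the gate posts near (348,205), the new box at (180,238) and the square box at (449,204). I'll zoom in for the corner pixels.

```bash
python3 - <<'E'
import cv2
t=cv2.imread("pics/top0.png")
cv2.imwrite("pics/z1.png",cv2.resize(t[175:260,235:400],None,fx=4.8,fy=4.8,interpolation=cv2.INTER_CUBIC))
cv2.imwrite("pics/z2.png",cv2.resize(t[205:270,150:220],None,fx=8,fy=8,interpolation=cv2.INTER_CUBIC))
E
```

```text
(no output)
```

View pics/z1.png

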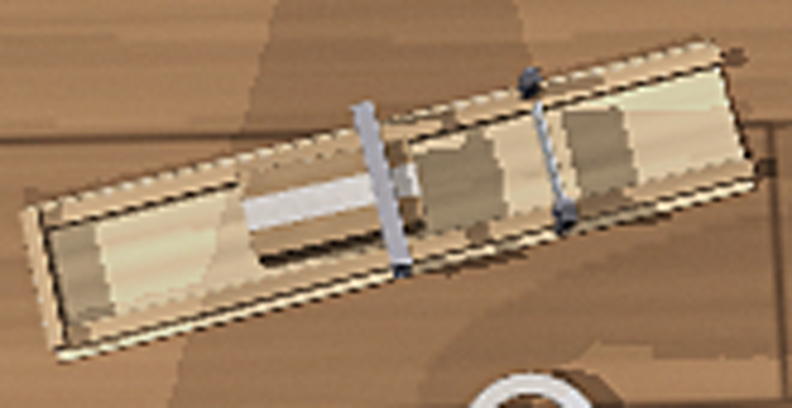

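View pics/z2.png

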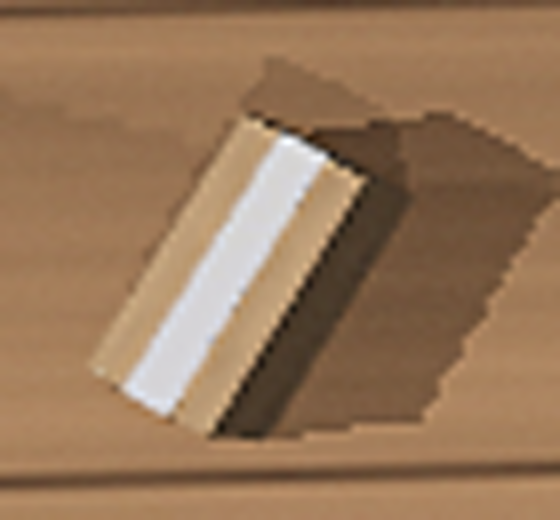

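```bash
cat > h.py <<'E'
import numpy as np,cv2
from rig import get_calibration
np.set_printoptions(precision=4,suppress=True)
def ray(n,u,v):
    c=get_calibration(n);f=200/np.tan(np.radians(c["fovy"]/2));T=np.array(c["world_from_camera"])
    return T[:3,3],T[:3,:3]@np.array([(u-c["cx"])/f,-(v-c["cy"])/f,-1])
def onz(n,u,v,z):
    o,d=ray(n,u,v);return (o+d*(z-o[2])/d[2])[:2]
def fit(L,W):  # W = R L + t
    L=np.array(L);W=np.array(W);a=(L-L.mean(0));b=(W-W.mean(0))
    th=np.arctan2((a[:,0]*b[:,1]-a[:,1]*b[:,0]).sum(),(a*b).sum())
    R=np.array([[np.cos(th),-np.sin(th)],[np.sin(th),np.cos(th)]]);t=W.mean(0)-R@L.mean(0)
    return th,t,R,W-(L@R.T+t)
E
python3 - <<'E'
from h import *
Z=lambda p,z:onz("top",235+(p[0]+.5)/4.8-.5,175+(p[1]+.5)/4.8-.5,z)
pts=[((365,104),.100,-.048,.073),((401,269),.100,.048,.073),((530,77),0,-.0415,.064),((566,208),0,.0415,.064),
((25,208),.31,-.042,.034),((60,356),.31,.042,.034),((755,185),-.12,.042,.021),((715,42),-.12,-.042,.021)]
W=[Z(p[0],p[3]) for p in pts];L=[p[1:3] for p in pts]
th,t,R,res=fit(L,W);print(np.degrees(th),t);print(res)
th,t,R,res=fit(L[:4],W[:4]);print(np.degrees(th),t)
th,t,R,res=fit(L,W)
# old box front top edge
for p in((240,168),(258,262),(245,200),(247,228)): print("old",R.T@(Z(p,.061)-t))
Y=lambda p,z:onz("top",150+(p[0]+.5)/8-.5,205+(p[1]+.5)/8-.5,z)
c=np.array([Y(p,.055) for p in((246,116),(368,180),(210,436),(93,370))]);print(c,c.mean(0),R.T@(c.mean(0)-t))
for k in range(4):
    d=c[(k+1)%4]-c[k];print(np.linalg.norm(d),np.degrees(np.arctan2(d[1],d[0])))
print("square",R.T@(onz("top",449,204,.036)-t))
for n,u,v,z in(("square",449,204,.036),("tin",351,138,.05),("tape",346,268,.024),("sander",306,134,.03)):
  w=onz("top",u,v,z);print(n,w,R.T@(w-t))
E
```

```text
102.86469298779406 [ 0.5434 -0.0642]
[[ 0.0004 -0.0011]
 [-0.0013  0.0015]
 [ 0.0001  0.0019]
 [ 0.0038  0.0023]
 [ 0.0029 -0.0028]
 [-0.0021 -0.0059]
 [-0.0052  0.0018]
 [ 0.0014  0.0024]]
103.35523869899801 [ 0.5445 -0.0629]
old [ 0.1774 -0.0316]
old [0.1797 0.0238]
old [ 0.1788 -0.0128]
old [0.1813 0.0032]
[[0.5159 0.4035]
 [0.4927 0.3607]
 [0.4071 0.4103]
 [0.4302 0.4508]] [0.4615 0.4063] [ 0.4769 -0.0249]
0.048613647927911056 -118.4376907232914
0.09891502756271803 149.96354957363187
0.046676098917773134 60.33414849274704
0.09787943900620458 -28.91269970537105
square [-0.2799  0.0629]
square [ 0.5443 -0.3511] [-0.2799  0.0629]
tin [ 0.7431 -0.0768] [-0.0567 -0.1919]
tape [ 0.372 -0.051] [0.051  0.1641]
sander [0.7655 0.0546] [ 0.0663 -0.243 ]
```

```bash
cat >> h.py <<'E'
TH=np.radians(103.0);T0=np.array([.544,-.0637]);RL=np.array([[np.cos(TH),-np.sin(TH)],[np.sin(TH),np.cos(TH)]])
def delta(wx,wy,wz,yaw=None):
    from rig import get_state
    s=get_state();R=np.array(s["tool_rot"]);p=np.array(s["tcp_pos"])
    print("tool-axes shift",R.T@(np.array([wx,wy,wz])-p),"x-yaw now",np.degrees(np.arctan2(R[1,0],R[0,0])),"lane now",RL.T@(p[:2]-T0),"z",p[2],"open",s["opening"],"t",s["clock"],"F",s["contact_force"])
    if yaw is not None:
        print("turn rad",-((np.radians(yaw)-np.arctan2(R[1,0],R[0,0])+np.pi)%(2*np.pi)-np.pi))
def lane(x,y): return RL@np.array([x,y])+T0
E
python3 -m handwheel '[[-1,0,0,0,-0.12],[-1,0,0,0,-0.12],[-1,0,0,0,-0.12],[-1,0,0,0,-0.12],[-1,0,0,0,-0.12],[-1,0,0,0,-0.12],[-1,0,0,0,-0.12],[-1,0,0,0,-0.12]]'
python3 -m handwheel '[[-1,0,0,0,-0.12],[-1,0,0,0,-0.12],[-1,0,0,0,-0.12],[-1,0,0,0,-0.12],[-1,0,0,0,-0.09],[-1,0,0,0,0]]'
python3 -c "
from h import *
delta(*lane(.15,0),.245,13)"
```

```text
clock: 0.77
tcp_pos: [0.1671, -0.6019, 0.2448]
tool_rot: [[0.945, -0.0, 0.328], [-0.328, 0.001, 0.945], [-0.0, -1.0, 0.001]]
contact_force: [-0.6, -0.2, -0.0]
opening: 1.003
clock: 1.27
tcp_pos: [0.1671, -0.602, 0.2449]
tool_rot: [[0.973, -0.0, -0.232], [0.232, 0.001, 0.973], [-0.0, -1.0, 0.001]]
contact_force: [-1.1, 0.1, 0.2]
opening: 0.999
tool-axes shift [0.4925 0.0003 0.5862] x-yaw now 13.410520175290372 lane now [-0.4397  0.4883] z 0.24487338243951487 open 0.9986144870076551 t 1.2667 F [-1.1032  0.0957  0.2092]
turn rad 0.007164928704681106
```

```bash
python3 -m handwheel '[[-1,0.024,0,0.029,0.007],[-1,0.024,0,0.029,0],[-1,0.024,0,0.029,0],[-1,0.024,0,0.029,0],[-1,0.024,0,0.029,0],[-1,0.024,0,0.029,0],[-1,0.024,0,0.029,0],[-1,0.024,0,0.029,0]]'
python3 -m handwheel '[[-1,0.024,0,0.029,0],[-1,0.024,0,0.029,0],[-1,0.024,0,0.029,0],[-1,0.024,0,0.029,0],[-1,0.024,0,0.029,0],[-1,0.024,0,0.029,0],[-1,0.024,0,0.029,0],[-1,0.024,0,0.029,0]]'
python3 -m handwheel '[[-1,0.024,0,0.025,0],[-1,0.024,0,0.025,0],[-1,0.012,0,0.015,0],[-1,0,0,0,0]]'
python3 - <<'E'
from h import *
from rig import camera,get_calibration,get_state
delta(*lane(.15,0),.245,13)
c=get_calibration("wrist");print(c)
cv2.imwrite("pics/w1.png",camera("wrist")[:,:,::-1]);cv2.imwrite("pics/s1.png",camera("side")[:,:,::-1])
E
```

```text
clock: 1.93
tcp_pos: [0.3032, -0.3317, 0.2452]
tool_rot: [[0.976, 0.0, -0.217], [0.217, 0.0, 0.976], [0.0, -1.0, 0.0]]
contact_force: [1.1, -0.1, 0.7]
opening: 0.994
clock: 2.6
tcp_pos: [0.4392, -0.0628, 0.2454]
tool_rot: [[0.976, 0.0, -0.218], [0.218, -0.0, 0.976], [0.0, -1.0, -0.0]]
contact_force: [0.3, -0.2, 0.2]
opening: 0.996
clock: 2.93
tcp_pos: [0.4845, 0.015, 0.2452]
tool_rot: [[0.975, 0.001, -0.221], [0.221, 0.001, 0.975], [0.001, -1.0, 0.001]]
contact_force: [-0.8, -0.3, -0.5]
opening: 0.998
tool-axes shift [0.04   0.0003 0.0601] x-yaw now 12.748434515009693 lane now [0.0901 0.0402] z 0.24522849825954693 open 0.9982524456543793 t 2.9333 F [-0.8237 -0.2917 -0.45  ]
turn rad -0.004390645997457199
{'fovy': 65.70646984690485, 'cx': 316.7518674233049, 'cy': 200.04928041908926, 'world_from_camera': array([[ 0.9756, -0.2094, -0.066 ,  0.4684],
       [ 0.2196,  0.9322,  0.2878,  0.0883],
       [ 0.0013, -0.2952,  0.9554,  0.3732],
       [ 0.    ,  0.    ,  0.    ,  1.    ]])}
```

View pics/w1.png

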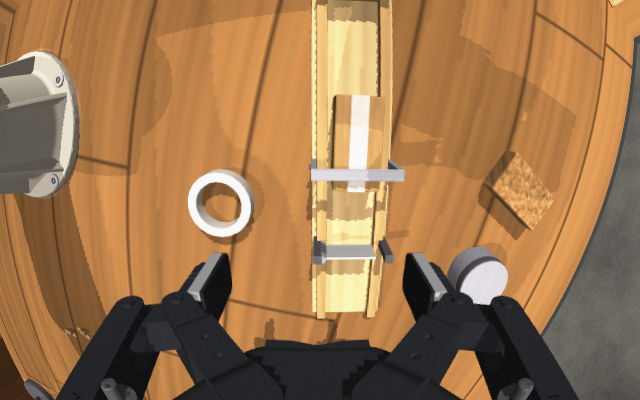

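View pics/s1.png

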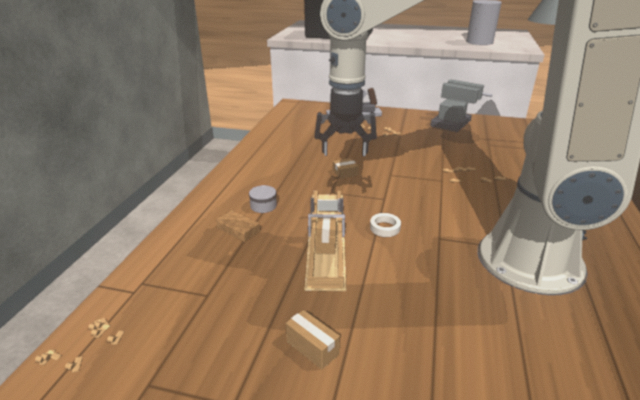

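The wrist view shows the strap from (311,175) to (404,175), the gate between the posts at (317,252) and (386,252), and the old box's front top edge from (335,95) to (385,98). I'll use it to refine the lane frame.

```bash
cat >> h.py <<'E'
def wz(c,u,v,z):
    c_=c;f=200/np.tan(np.radians(c_["fovy"]/2));T=np.array(c_["world_from_camera"])
    a=np.array([u-c_["cx"],-(v-c_["cy"])]);r=np.hypot(*a);th=r/f
    d=T[:3,:3]@np.array([*(a/r*np.sin(th)),-np.cos(th)]);o=T[:3,3]
    return (o+d*(z-o[2])/d[2])[:2]
E
python3 - <<'E'
from h import *
c={'fovy': 65.70646984690485, 'cx': 316.7518674233049, 'cy': 200.04928041908926, 'world_from_camera': np.array([[ 0.9756, -0.2094, -0.066 ,  0.4684],
       [ 0.2196,  0.9322,  0.2878,  0.0883],
       [ 0.0013, -0.2952,  0.9554,  0.3732],
       [ 0.    ,  0.    ,  0.    ,  1.    ]])}
P=[((311,175),.1,.048,.073),((404,175),.1,-.048,.073)]
L=[p[1:3] for p in P];W=[wz(c,*p[0],p[3]) for p in P]
th,t,R,res=fit(L,W);print(np.degrees(th),t);print(res)
print("lane prior",np.array([RL.T@(w-T0) for w in W]))
for n,u,v,z in(("oldFL",335,95,.061),("oldFR",385,98,.061),("postL",317,240,.064),("postR",384,240,.064),("railin L end",319,310,.021),("railinR end",370,316,.021),("railinL",327,10,.021),("railinR",380,10,.021)):
    print(n,RL.T@(wz(c,u,v,z)-T0))
t=cv2.imread("pics/w1.png")[60:330,290:420];cv2.imwrite("pics/w1z.png",cv2.resize(t,None,fx=2.2,fy=2.2,interpolation=cv2.INTER_CUBIC))
E
```

```text
103.08811352085083 [ 0.5466 -0.0647]
[[ 0.0007  0.0002]
 [-0.0007 -0.0002]]
lane prior [[ 0.0984  0.0452]
 [ 0.0985 -0.0494]]
oldFL [0.1775 0.0209]
oldFR [ 0.1757 -0.0297]
postL [0.0238 0.0396]
postR [ 0.0226 -0.035 ]
railin L end [-0.1053  0.0374]
railinR end [-0.1189 -0.0361]
railinL [0.2795 0.0269]
railinR [ 0.2822 -0.0336]
```

View pics/w1z.png

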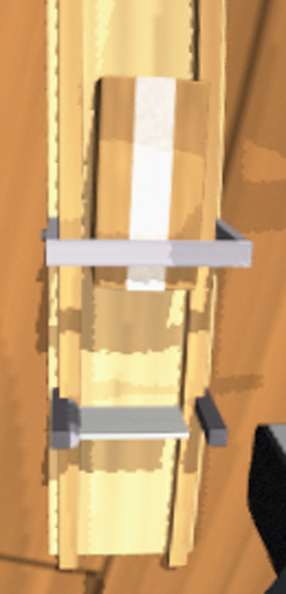

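```bash
sed -i 's/T0=np.array(\[.544,-.0637\])/T0=np.array([.5458,-.0643])/' h.py; python3 -c "
from h import *
delta(*lane(.15,0),.046,13)"
```

```text
tool-axes shift [0.0442 0.1989 0.0613] x-yaw now 12.757341187928157 lane now [0.0889 0.0442] z 0.24493641337971872 open 0.9977711052294537 t 3.0333 F [ 1.0915  0.0029 -0.414 ]
turn rad -0.004235195229632005
```

```bash
python3 -m handwheel '[[-1,0.022,0,0.03,-0.004],[-1,0.023,0,0.031,0],[-1,0,0.03,0,0],[-1,0,0.03,0,0],[-1,0,0.03,0,0],[-1,0,0.03,0,0],[-1,0,0,0,0]]'
python3 - <<'E'
from h import *
from rig import camera,get_calibration,get_state
delta(*lane(.15,0),.046,13)
cv2.imwrite("pics/w2.png",camera("wrist")[:,:,::-1])
E
```

```text
clock: 3.62
tcp_pos: [0.5091, 0.0797, 0.1206]
tool_rot: [[0.975, -0.009, -0.222], [0.222, -0.002, 0.975], [-0.009, -1.0, 0.0]]
contact_force: [-1.5, -0.4, -0.3]
opening: 0.996
tool-axes shift [0.004  0.0746 0.0015] x-yaw now 12.855103361441628 lane now [0.1485 0.0033] z 0.12060730818856878 open 0.9956032782785899 t 3.6167 F [-1.5153 -0.4392 -0.2676]
turn rad -0.002528923417915774
```

View pics/w2.png

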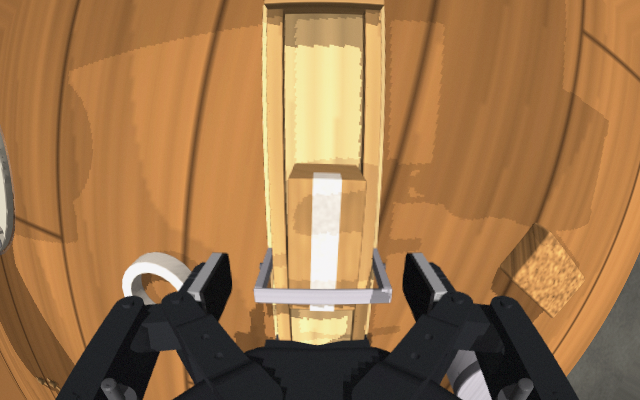

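The box sits just right of the finger midline, with the strap at rows 288-302. I'll shift 4 mm, descend and close.

```bash
python3 -m handwheel '[[-1,0.005,0.015,0.001,0],[-1,0,0.02,0,0],[-1,0,0.02,0,0],[-1,0,0.02,0,0],[-1,0,0,0,0],[-1,0,0,0,0]]'
python3 - <<'E'
from h import *
from rig import camera,get_calibration,get_state
delta(*lane(.15,0),.046,13)
cv2.imwrite("pics/w3.png",camera("wrist")[:,:,::-1]);cv2.imwrite("pics/s3.png",camera("side")[120:320,220:460,::-1])
E
```

```text
clock: 4.17
tcp_pos: [0.5182, 0.0831, 0.0515]
tool_rot: [[0.975, -0.0, -0.224], [0.224, -0.0, 0.975], [-0.0, -1.0, -0.0]]
contact_force: [0.1, 0.2, 0.7]
opening: 0.999
tool-axes shift [-0.0063  0.0055  0.0002] x-yaw now 12.932686167080124 lane now [ 0.1498 -0.0063] z 0.05147447395362501 open 0.9992347531220541 t 4.1667 F [0.1351 0.1503 0.7004]
turn rad -0.0011748480165891806
```

View pics/w3.png

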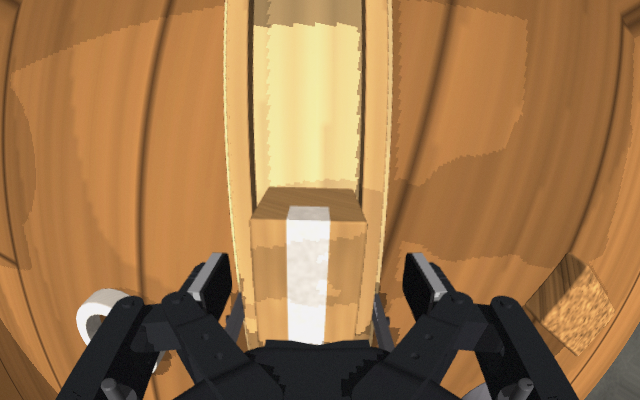

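View pics/s3.png

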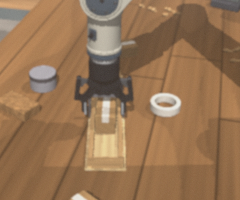

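The fingers (midline about 318) straddle the box (centre about 308), which is a 4 mm overshoot. I'll correct that and close.

```bash
python3 -m handwheel '[[-1,-0.004,0.005,0,0],[-1,0,0,0,0],[0.2,0,0,0,0],[1,0,0,0,0],[1,0,0,0,0],[1,0,0,0,0],[1,0,0,0,0],[1,0,0,0,0]]'
python3 -m handwheel '[[1,0,0,0,0],[1,0,0,0,0],[1,0,0,0,0],[1,0,0,0,0]]'
python3 - <<'E'
from h import *
from rig import camera,get_calibration,get_state
delta(*lane(.272,0),.046,13)
E
```

```text
clock: 4.93
tcp_pos: [0.5142, 0.0827, 0.0459]
tool_rot: [[0.974, 0.0, -0.225], [0.225, 0.0, 0.974], [0.0, -1.0, 0.0]]
contact_force: [-2.7, 0.0, 8.7]
opening: 0.574
clock: 5.27
tcp_pos: [0.5142, 0.0828, 0.0459]
tool_rot: [[0.974, 0.0, -0.225], [0.225, 0.0, 0.974], [0.0, -1.0, 0.0]]
contact_force: [-1.9, -0.3, 7.7]
opening: 0.572
tool-axes shift [-0.0023 -0.0001  0.1216] x-yaw now 13.000804179795113 lane now [ 0.1504 -0.0023] z 0.045903152456237814 open 0.572438382326845 t 5.2667 F [-1.8618 -0.279   7.6658]
turn rad 1.4035585202520906e-05
```

```bash
python3 -m handwheel '[[1,0,0,0.012,0],[1,0,0,0.016,0],[1,0,0,0.018,0],[1,0,0,0.018,0],[1,0,0,0.018,0],[1,0,0,0.016,0],[1,0,0,0.012,0],[1,0,0,0.006,0]]'
python3 -m handwheel '[[1,0,0,0.002,0],[1,0,0,0.002,0],[1,0,0,0,0]]'
python3 - <<'E'
from h import *
from rig import camera,get_calibration,get_state
delta(*lane(.272,0),.046,13)
c=get_calibration("wrist");np.save("c4.npy",c,allow_pickle=True)
cv2.imwrite("pics/w4.png",camera("wrist")[:,:,::-1]);cv2.imwrite("pics/t4.png",camera("top")[170:270,150:400,::-1])
E
```

```text
clock: 5.93
tcp_pos: [0.4884, 0.1967, 0.0459]
tool_rot: [[0.974, 0.001, -0.227], [0.227, -0.0, 0.974], [0.001, -1.0, -0.001]]
contact_force: [2.1, -6.6, 8.2]
opening: 0.575
clock: 6.18
tcp_pos: [0.4877, 0.1996, 0.0459]
tool_rot: [[0.974, 0.001, -0.226], [0.226, -0.001, 0.974], [0.001, -1.0, -0.001]]
contact_force: [0.4, -4.5, 6.4]
opening: 0.575
tool-axes shift [-0.0027 -0.0001  0.0018] x-yaw now 13.081865057533673 lane now [ 0.2702 -0.0028] z 0.04589949587982103 open 0.5754266637017812 t 6.1833 F [ 0.4149 -4.5004  6.3512]
turn rad 0.0014288147962973063
```

View pics/w4.png

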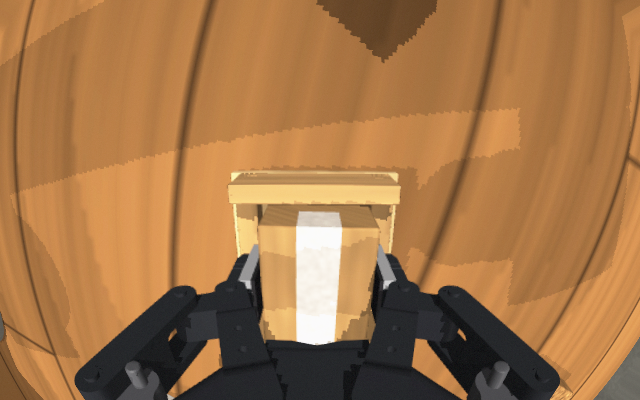

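```bash
python3 - <<'E'
from h import *
c=np.load("c4.npy",allow_pickle=True).item()
for n,u,v,z in(("stop in L",232,203,.034),("stop in R",398,203,.034),("stop in mid",318,203,.034),("stop out",318,180,.034),("box front",318,226,.061),("box front bottomish",318,206,.034)):
    print(n,RL.T@(wz(c,u,v,z)-T0))
E
```

```text
stop in L [0.3005 0.0379]
stop in R [ 0.3005 -0.0427]
stop in mid [ 0.3006 -0.0039]
stop out [ 0.3118 -0.0039]
box front [ 0.2998 -0.0037]
box front bottomish [ 0.2991 -0.0039]
```

```bash
python3 -m handwheel '[[1,0,0,0.002,0],[1,0,0,0.002,0],[1,0,0,0,0]]'
python3 -c "
from h import *
delta(*lane(.272,0),.046,13)"
```

```text
clock: 6.53
tcp_pos: [0.4875, 0.2007, 0.0462]
tool_rot: [[0.973, 0.002, -0.229], [0.229, -0.005, 0.973], [0.001, -1.0, -0.005]]
contact_force: [7.6, -24.9, 11.9]
opening: 0.572
tool-axes shift [-0.0028  0.0002  0.0007] x-yaw now 13.229083204650092 lane now [ 0.2713 -0.0028] z 0.04618098632370106 open 0.5720732519419738 t 6.5333 F [  7.6441 -24.9069  11.8636]
turn rad 0.003998256182164095
```

```bash
sed -i 's/T0=np.array(\[.5458,-.0643\])/T0=np.array([.5472,-.0640])/' h.py
python3 -m handwheel '[[1,0,0,-0.003,0],[0.3,0,0,0,0],[-0.3,0,0,0,0],[-1,0,0,0,0],[-1,0,0,0,0],[-1,0,-0.01,0,0],[-1,0,-0.02,0,0],[-1,0,-0.03,0,0]]'
python3 -m handwheel '[[-1,0,-0.04,0,0],[-1,0,-0.04,0,0],[-1,0,0,0,0]]'
python3 - <<'E'
from h import *
from rig import camera,get_calibration,get_state
delta(.4625,.4065,.19,61)
c=get_calibration("wrist");np.save("c5.npy",c,allow_pickle=True)
cv2.imwrite("pics/w5.png",camera("wrist")[:,:,::-1]);
E
```

```text
clock: 7.2
tcp_pos: [0.485, 0.2001, 0.1045]
tool_rot: [[0.974, -0.004, -0.225], [0.225, -0.002, 0.974], [-0.005, -1.0, -0.001]]
contact_force: [0.0, -0.4, -0.9]
opening: 0.998
clock: 7.45
tcp_pos: [0.4903, 0.2023, 0.1931]
tool_rot: [[0.974, 0.01, -0.225], [0.225, 0.004, 0.974], [0.011, -1.0, 0.002]]
contact_force: [2.0, 1.1, -0.0]
opening: 1.0
tool-axes shift [0.0188 0.0037 0.2052] x-yaw now 13.019548591511585 lane now [ 0.2723 -0.0045] z 0.1931441680893288 open 0.9999786428935548 t 7.45 F [ 1.9745  1.1342 -0.0273]
turn rad -0.8374168536712734
```

View pics/w5.png

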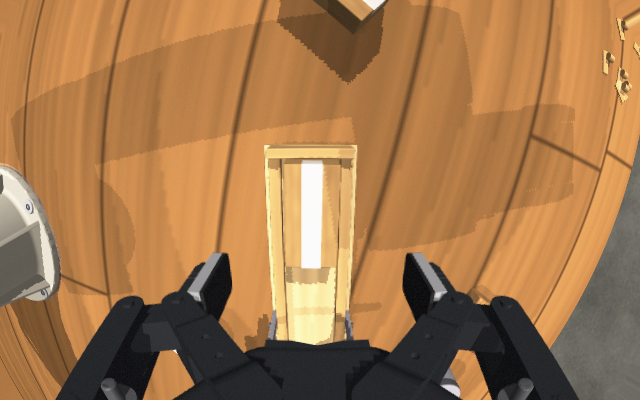

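The old box stands against the stop and centred (white stripe at columns 301-323, stop at row 155). On to the new box: translate first, then turn.

```bash

python3 -m handwheel '[[-1,0.003,0,0.034,0],[-1,0.003,0,0.034,0],[-1,0.003,0,0.034,0],[-1,0.003,0,0.034,0],[-1,0.003,0,0.034,0],[-1,0.003,0,0.034,0],[-1,0,0,0,-0.12],[-1,0,0,0,-0.12]]'
python3 -m handwheel '[[-1,0,0,0,-0.12],[-1,0,0,0,-0.12],[-1,0,0,0,-0.12],[-1,0,0,0,-0.12],[-1,0,0,0,-0.117],[-1,0,0,0,0],[-1,0,0,0,0]]'
python3 - <<'E'
from h import *
from rig import camera,get_calibration,get_state
delta(.4625,.4065,.19,61)
c=get_calibration("wrist");np.save("c6.npy",c,allow_pickle=True)
cv2.imwrite("pics/w6.png",camera("wrist")[:,:,::-1]);
E
```

```text
clock: 8.17
tcp_pos: [0.457, 0.4051, 0.1842]
tool_rot: [[0.889, -0.001, -0.457], [0.457, -0.001, 0.889], [-0.002, -1.0, -0.0]]
contact_force: [-0.3, -0.5, -0.3]
opening: 1.0
clock: 8.75
tcp_pos: [0.4578, 0.4031, 0.1847]
tool_rot: [[0.488, -0.001, -0.873], [0.873, -0.001, 0.488], [-0.001, -1.0, 0.001]]
contact_force: [-0.6, -0.2, 0.7]
opening: 0.999
tool-axes shift [ 0.0052 -0.0054 -0.0024] x-yaw now 60.76371720610492 lane now [ 0.4753 -0.018 ] z 0.1846528971071707 open 0.9986767837063265 t 8.75 F [-0.5817 -0.1716  0.7387]
turn rad -0.004123912719280476
```

View pics/w6.png

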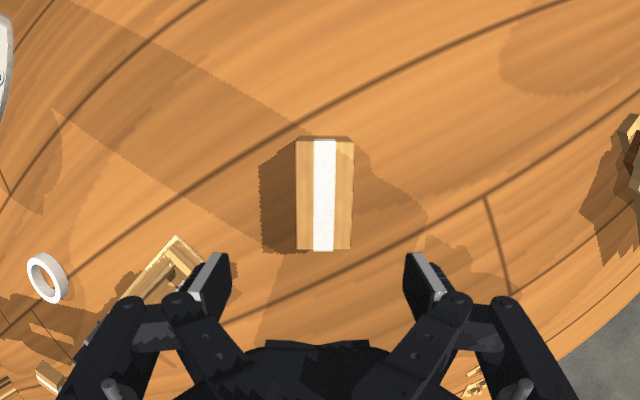

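The new box's top face has corners at about (295,141), (354,142), (351,249) and (296,249).

```bash
python3 - <<'E'
from h import *
c=np.load("c6.npy",allow_pickle=True).item()
q=np.array([wz(c,u,v,.055) for u,v in((295,141),(354,142),(351,249),(296,249))])
print(q,q.mean(0))
for a,b in((0,1),(1,2),(3,2),(0,3)):
    d=q[b]-q[a];print(np.linalg.norm(d),np.degrees(np.arctan2(d[1],d[0])))
delta(*q.mean(0),.046,61)
E
```

```text
[[0.4083 0.41  ]
 [0.433  0.4526]
 [0.519  0.4051]
 [0.494  0.3607]] [0.4636 0.4071]
0.04926045006512204 59.9071021061977
0.09831343813321503 -28.93607216553671
0.05095792944365408 60.58809323789376
0.09889947609120246 -29.92432642006018
tool-axes shift [ 0.0063  0.1388 -0.0031] x-yaw now 60.727673749869425 lane now [ 0.4753 -0.0181] z 0.18476775092765435 open 1.0020768349195082 t 8.8 F [-0.5856  0.403   0.31  ]
turn rad -0.004752989704388089
```

```bash

python3 -m handwheel '[[-1,0.006,0.02,-0.003,0],[-1,0,0.03,0,0],[-1,0,0.03,0,0],[-1,0,0.03,0,0],[-1,0,0.02,0,0],[-1,0,0.012,0,0],[-1,0,0,0,0],[-1,0,0,0,0]]'
python3 -c "
from h import *
delta(.4636,.4071,.042,60.5)"
```

```text
clock: 9.47
tcp_pos: [0.4639, 0.4072, 0.0433]
tool_rot: [[0.487, -0.001, -0.874], [0.874, -0.0, 0.487], [-0.001, -1.0, 0.0]]
contact_force: [0.2, 1.2, 0.1]
opening: 1.001
tool-axes shift [-0.0002  0.0013  0.0002] x-yaw now 60.88171512772542 lane now [ 0.4779 -0.0248] z 0.043287513368065855 open 1.0009514272803441 t 9.4667 F [0.2173 1.2196 0.1408]
turn rad 0.006662185783479213
```

```bash

python3 -m handwheel '[[0.2,0,0.001,0,0],[1,0,0,0,0],[1,0,0,0,0],[1,0,0,0,0],[1,0,0,0,0],[1,0,0,0,0],[1,0,0,0,0],[1,0,0,0,0]]'
python3 -m handwheel '[[1,0,-0.01,0,0],[1,0,-0.02,0,0],[1,0,-0.03,0,0],[1,0,-0.03,0,0],[1,0,-0.03,0,0],[1,0,-0.02,0,0],[1,0,0,0,0.12],[1,0,0,0,0.12]]'
python3 -m handwheel '[[1,0,0,0,0.12],[1,0,0,0,0.12],[1,0,0,0,0.12],[1,0,0,0,0.12],[1,0,0,0,0.11],[1,0,0,0,0],[1,0,0,0,0]]'
python3 -c "
from h import *
delta(*lane(-.064,0),.18,13)"
```

```text
clock: 10.13
tcp_pos: [0.4645, 0.4077, 0.0439]
tool_rot: [[0.486, 0.002, -0.874], [0.874, 0.001, 0.486], [0.002, -1.0, -0.001]]
contact_force: [-0.6, -0.7, 6.4]
opening: 0.569
clock: 10.8
tcp_pos: [0.4645, 0.4077, 0.1852]
tool_rot: [[0.683, 0.003, -0.73], [0.73, 0.003, 0.683], [0.004, -1.0, -0.0]]
contact_force: [-0.5, -0.1, -4.3]
opening: 0.573
clock: 11.38
tcp_pos: [0.4637, 0.4071, 0.1828]
tool_rot: [[0.972, 0.0, -0.235], [0.235, 0.0, 0.972], [0.0, -1.0, 0.0]]
contact_force: [-0.3, -0.3, -3.4]
opening: 0.571
tool-axes shift [-0.0303  0.0028 -0.5415] x-yaw now 13.60485775707838 lane now [ 0.4778 -0.0246] z 0.18278901752451177 open 0.5712390259839784 t 11.3833 F [-0.3308 -0.3106 -3.4153]
turn rad 0.01055675936724576
```

```bash

python3 -m handwheel '[[1,-0.002,0,-0.02,0.01],[1,-0.002,0,-0.034,0],[1,-0.002,0,-0.034,0],[1,-0.002,0,-0.034,0],[1,-0.002,0,-0.034,0],[1,-0.002,0,-0.034,0],[1,-0.002,0,-0.034,0],[1,-0.002,0,-0.034,0]]'
python3 -m handwheel '[[1,-0.002,0,-0.034,0],[1,-0.002,0,-0.034,0],[1,-0.002,0,-0.034,0],[1,-0.002,0,-0.034,0],[1,-0.002,0,-0.034,0],[1,-0.002,0,-0.034,0],[1,-0.002,0,-0.034,0],[1,0,0,-0.034,0]]'
python3 -m handwheel '[[1,0,0,-0.012,0],[1,0,0,0,0],[1,0,0,0,0]]'
python3 - <<'E'
from h import *
from rig import camera,get_calibration,get_state
delta(*lane(-.064,0),.18,13)
c=get_calibration("wrist");np.save("c7.npy",c,allow_pickle=True)
cv2.imwrite("pics/w7.png",camera("wrist")[:,:,::-1]);t=camera("top");cv2.imwrite("pics/t7.png",t[:,:,::-1]);cv2.imwrite("pics/s7.png",camera("side")[:,:,::-1])
E
```

```text
clock: 12.05
tcp_pos: [0.5057, 0.1505, 0.1827]
tool_rot: [[0.974, 0.0, -0.226], [0.226, 0.0, 0.974], [0.0, -1.0, 0.0]]
contact_force: [1.2, 0.6, -3.6]
opening: 0.573
clock: 12.72
tcp_pos: [0.5522, -0.1179, 0.1827]
tool_rot: [[0.974, 0.0, -0.226], [0.226, 0.0, 0.974], [0.0, -1.0, 0.0]]
contact_force: [0.0, 0.0, -4.6]
opening: 0.571
clock: 12.97
tcp_pos: [0.555, -0.1282, 0.1823]
tool_rot: [[0.975, -0.0, -0.223], [0.223, 0.0, 0.975], [-0.0, -1.0, 0.001]]
contact_force: [-0.1, 0.2, -4.0]
opening: 0.572
tool-axes shift [0.0069 0.0023 0.0003] x-yaw now 12.871212220348887 lane now [-0.0643  0.0069] z 0.18230461676073761 open 0.5723766411208693 t 12.9667 F [-0.0648  0.1847 -3.9779]
turn rad -0.0022477707912447187
```

View pics/w7.png

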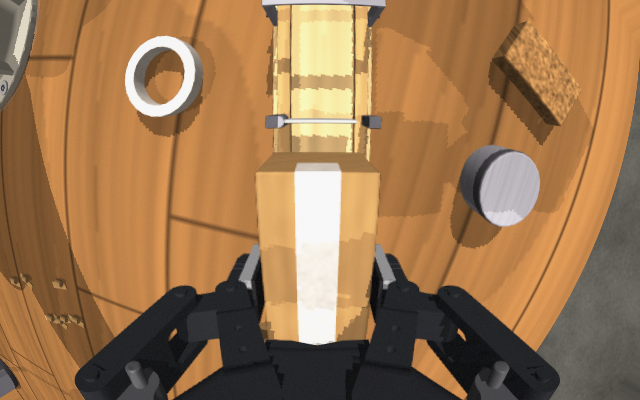

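View pics/t7.png

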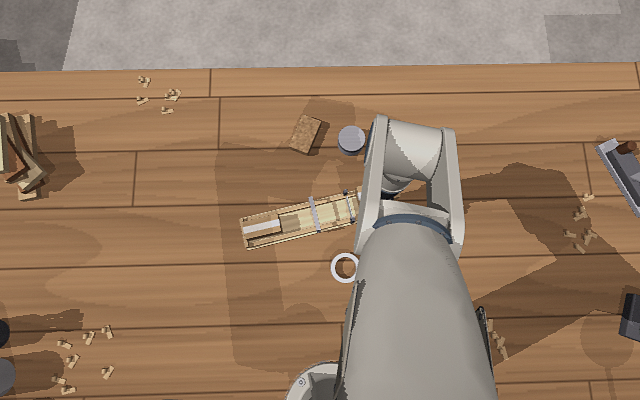

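```bash
python3 - <<'E'
from h import *
t=cv2.imread("pics/w7.png")[95:260,240:400];cv2.imwrite("pics/w7z.png",cv2.resize(t,None,fx=3.6,fy=3.6,interpolation=cv2.INTER_CUBIC))
E
```

```text
(no output)
```

View pics/w7z.png

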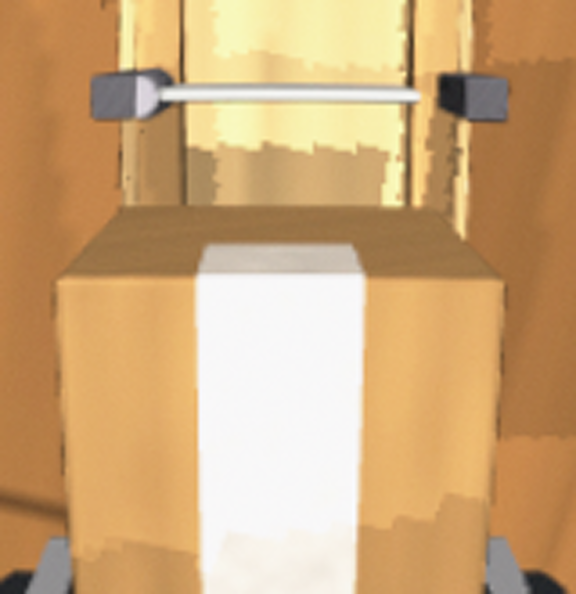

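Posts (zoomed): left top at 92-135, right top at 465-508, row 97. The rail inner edges at row 150 are at 184 and 412, and the held box's front top edge runs from 60 to 502 at row 277.

```bash
python3 - <<'E'
from h import *
c=np.load("c7.npy",allow_pickle=True).item()
Z=lambda u,v,z:RL.T@(wz(c,240+(u+.5)/3.6-.5,95+(v+.5)/3.6-.5,z)-T0)
a,b=Z(92,97,.064),Z(508,97,.064);print("posts",a,b,(a+b)/2)
for v in(150,190,50,20):
    a,b=Z(183,v,.021),Z(412,v,.021);print("rails",a,b,(a+b)/2)
a,b=Z(60,277,.1935),Z(502,277,.1935);print("box",a,b,(a+b)/2)
a,b=Z(118,208,.1385),Z(442,208,.1385);print("box bottom",a,b,(a+b)/2)
E
```

```text
posts [0.     0.0471] [ 0.    -0.045] [0.     0.0011]
rails [-0.0163  0.0307] [-0.0163 -0.0288] [-0.0163  0.001 ]
rails [-0.0268  0.0309] [-0.0269 -0.0289] [-0.0269  0.001 ]
rails [0.0098 0.0303] [ 0.0098 -0.0284] [0.0098 0.001 ]
rails [0.0176 0.0303] [ 0.0176 -0.0284] [0.0176 0.0009]
box [-0.0136  0.0297] [-0.0138 -0.0181] [-0.0137  0.0058]
box bottom [-0.0142  0.0311] [-0.0144 -0.0195] [-0.0143  0.0058]
```

Lane x agrees to under 1 mm, and the box needs a 5 mm shift toward -y. I'll shift, descend and check.

```bash

python3 -m handwheel '[[1,0.005,0,0,0],[1,0,0.02,0,0],[1,0,0.03,0,0],[1,0,0.03,0,0],[1,0,0.02,0,0],[1,0,0,0,0],[1,0,0,0,0]]'
python3 - <<'E'
from h import *
from rig import camera,get_calibration,get_state
delta(*lane(-.064,0.001),.05,13)
c=get_calibration("wrist");np.save("c8.npy",c,allow_pickle=True)
cv2.imwrite("pics/w8.png",camera("wrist")[:,:,::-1])
E
```

```text
clock: 13.7
tcp_pos: [0.5598, -0.1259, 0.0817]
tool_rot: [[0.975, -0.002, -0.223], [0.223, 0.001, 0.975], [-0.002, -1.0, 0.001]]
contact_force: [0.1, -0.9, -3.0]
opening: 0.571
tool-axes shift [ 0.0007  0.0317 -0.0009] x-yaw now 12.906879825590018 lane now [-0.0631  0.0017] z 0.08173251706555248 open 0.5712090839462706 t 13.7 F [ 0.1327 -0.9471 -2.972 ]
turn rad -0.0016252536434855358
```

View pics/w8.png

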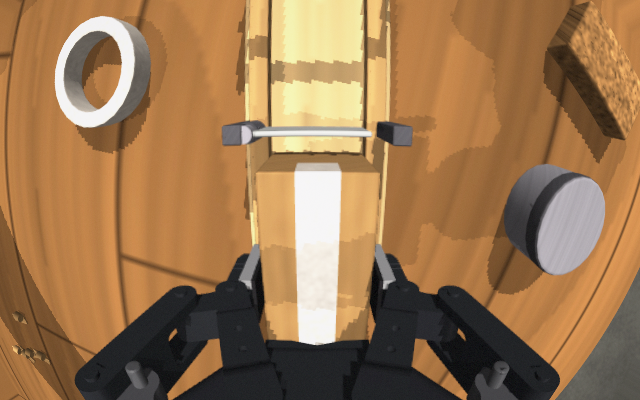

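The box is centred between the rails (318, against a lane midline of 318) and clear of the gate. I'll lower it.

```bash

python3 -m handwheel '[[1,0,0.01,0,0],[1,0,0.01,0,0],[1,0,0.006,0,0],[1,0,0.004,0,0],[1,0,0,0,0],[1,0,0,0,0]]'
python3 -m handwheel '[[1,0,0.002,0,0],[1,0,0,0,0]]'
```

```text
clock: 14.25
tcp_pos: [0.56, -0.1268, 0.0521]
tool_rot: [[0.975, -0.001, -0.222], [0.222, 0.0, 0.975], [-0.0, -1.0, 0.0]]
contact_force: [0.6, -0.8, -3.6]
opening: 0.577
clock: 14.42
tcp_pos: [0.5602, -0.1269, 0.0503]
tool_rot: [[0.975, 0.0, -0.222], [0.222, -0.0, 0.975], [0.0, -1.0, -0.0]]
contact_force: [1.0, 0.5, -2.9]
opening: 0.571
```

```bash

python3 -m handwheel '[[1,0,0.001,0,0],[1,0,0,0,0],[0.3,0,0,0,0],[-0.3,0,0,0,0],[-1,0,0,0,0],[-1,0,0,0,0],[-1,0,0,0,0]]'
python3 -m handwheel '[[-1,0,-0.01,0,0],[-1,0,-0.02,0,0],[-1,0,-0.03,0,0],[-1,0,-0.02,0,0],[0.5,0,0,-0.03,0],[1,0,0,-0.03,0],[1,0,0,-0.03,0],[1,0,0,0,0]]'
python3 -m handwheel '[[1,0,0,0,0],[1,0,0,0,0],[1,0,0,0,0]]'
python3 - <<'E'
from h import *
from rig import camera,get_calibration,get_state
delta(*lane(-.153,0.001),.040,13)
c=get_calibration("wrist");np.save("c9.npy",c,allow_pickle=True)
cv2.imwrite("pics/w9.png",camera("wrist")[:,:,::-1])
cv2.imwrite("pics/s9.png",camera("side")[:,:,::-1])
E
```

```text
clock: 15.0
tcp_pos: [0.5603, -0.1268, 0.0493]
tool_rot: [[0.975, 0.0, -0.222], [0.222, -0.0, 0.975], [0.0, -1.0, -0.0]]
contact_force: [-0.5, -0.4, -0.6]
opening: 0.999
clock: 15.67
tcp_pos: [0.5818, -0.219, 0.1308]
tool_rot: [[0.975, 0.003, -0.22], [0.22, -0.003, 0.975], [0.003, -1.0, -0.003]]
contact_force: [0.1, 0.0, 0.7]
opening: 0.452
clock: 15.92
tcp_pos: [0.5796, -0.2136, 0.1293]
tool_rot: [[0.975, -0.001, -0.223], [0.223, 0.0, 0.975], [-0.001, -1.0, 0.001]]
contact_force: [0.1, -1.3, -0.1]
opening: 0.005
tool-axes shift [ 0.0011  0.0893 -0.    ] x-yaw now 12.85776298984539 lane now [-0.1531  0.002 ] z 0.12931731606804225 open 0.00530743031420259 t 15.9167 F [ 0.1174 -1.2578 -0.082 ]
turn rad -0.0024825041453904184
```

View pics/w9.png

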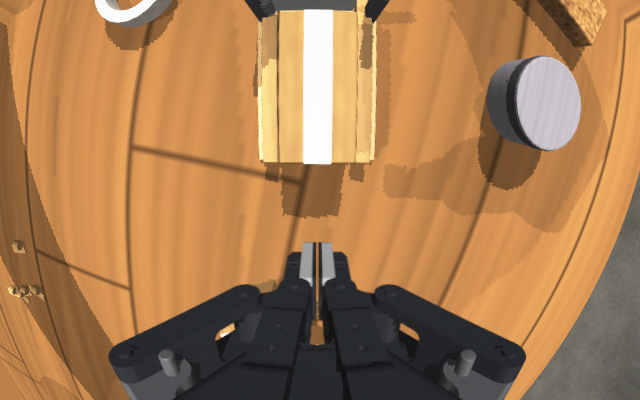

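View pics/s9.png

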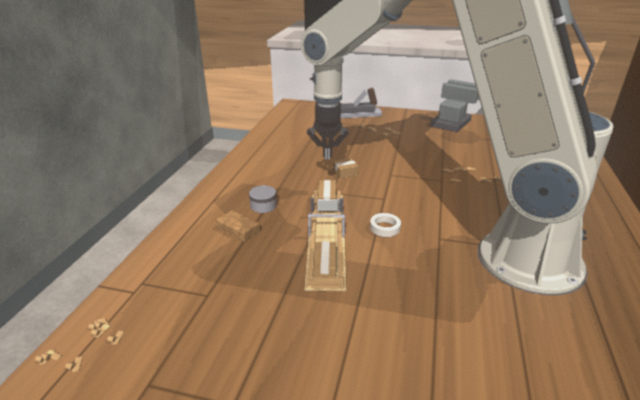

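The box stands straight in the loading end (rear edge at row 163), with the closed fingers behind it. I'll lower the fingers and push gently.

```bash

python3 -m handwheel '[[1,0.001,0.02,0,0],[1,0,0.03,0,0],[1,0,0.02,0,0],[1,0,0.01,0,0],[1,0,0,0,0],[1,0,0,0.01,0],[1,0,0,0.01,0],[1,0,0,0.008,0]]'
python3 -m handwheel '[[1,0,0,0.008,0],[1,0,0,0.008,0],[1,0,0,0.008,0],[1,0,0,0.008,0],[1,0,0,0.008,0],[1,0,0,0.008,0]]'
python3 - <<'E'
from h import *
from rig import camera,get_calibration,get_state
delta(*lane(.071,0.001),.049,13)
cv2.imwrite("pics/w10.png",camera("wrist")[:,:,::-1])
E
```

```text
clock: 16.68
tcp_pos: [0.5752, -0.1859, 0.0506]
tool_rot: [[0.975, 0.002, -0.222], [0.222, -0.0, 0.975], [0.001, -1.0, -0.001]]
contact_force: [0.3, 0.1, -0.1]
opening: 0.001
clock: 17.18
tcp_pos: [0.5656, -0.1403, 0.0506]
tool_rot: [[0.975, 0.004, -0.223], [0.223, -0.002, 0.975], [0.003, -1.0, -0.002]]
contact_force: [1.6, -5.4, 2.3]
opening: -0.001
tool-axes shift [-0.0021  0.0012  0.1494] x-yaw now 12.858148826099484 lane now [-0.0784 -0.0007] z 0.05055468667936058 open -0.0010076358801981216 t 17.1833 F [ 1.6467 -5.4395  2.3496]
turn rad -0.0024757700323831955
```

View pics/w10.png

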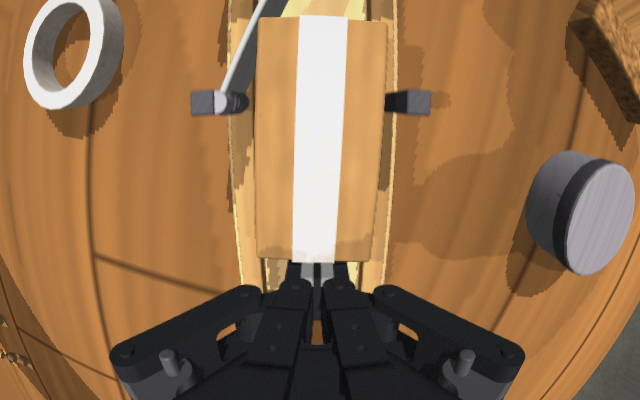

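The gate leaf is swinging open along the box's left side, at about 5 N. I'll keep pushing and watch the force as the knuckles pass the posts.

```bash

python3 -m handwheel '[[1,-0.001,0,0.008,0],[1,0,0,0.008,0],[1,0,0,0.008,0],[1,0,0,0.008,0],[1,0,0,0.005,0],[1,0,0,0.005,0]]'
python3 -m handwheel '[[1,0,0,0.005,0],[1,0,0,0.005,0],[1,0,0,0,0]]'
python3 - <<'E'
from h import *
from rig import camera,get_calibration,get_state
delta(*lane(.071,0.001),.049,13)
cv2.imwrite("pics/w11.png",camera("wrist")[:,:,::-1])
cv2.imwrite("pics/s11.png",cv2.resize(camera("side")[120:300,240:420,::-1],None,fx=3,fy=3))
E
```

```text
clock: 17.73
tcp_pos: [0.5549, -0.0996, 0.0502]
tool_rot: [[0.975, 0.003, -0.223], [0.223, -0.001, 0.975], [0.002, -1.0, -0.002]]
contact_force: [2.4, -4.4, 5.0]
opening: -0.003
clock: 17.98
tcp_pos: [0.5522, -0.0892, 0.05]
tool_rot: [[0.975, 0.002, -0.223], [0.223, -0.0, 0.975], [0.001, -1.0, -0.001]]
contact_force: [1.0, -1.2, 0.9]
opening: -0.004
tool-axes shift [-0.0004  0.0009  0.0967] x-yaw now 12.86141373704484 lane now [-0.0257  0.0008] z 0.04996425413433284 open -0.0036920482316946607 t 17.9833 F [ 1.0193 -1.1966  0.9014]
turn rad -0.0024187865866021063
```

View pics/w11.png

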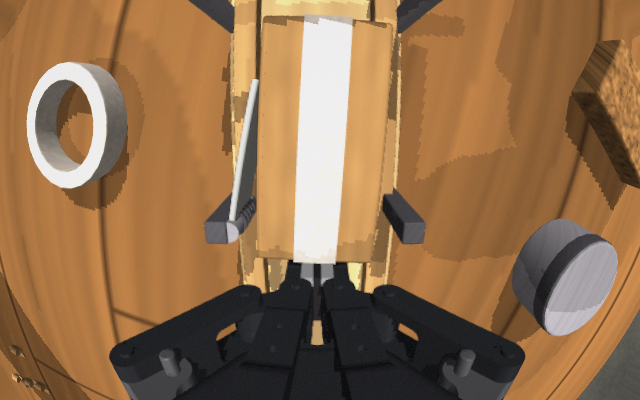

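View pics/s11.png

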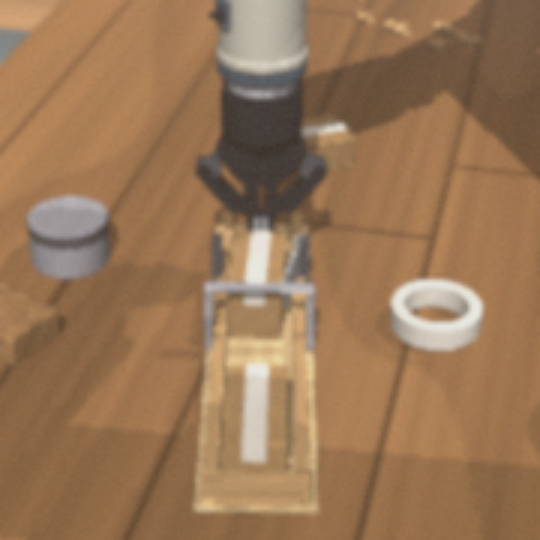

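The box is in the gateway holding the gate open. I'll go past the posts in small steps.

```bash

python3 -m handwheel '[[1,0,0,0.005,0],[1,0,0,0.005,0],[1,0,0,0.005,0]]'
python3 -m handwheel '[[1,0,0,0.005,0],[1,0,0,0.005,0],[1,0,0,0.005,0]]'
python3 -m handwheel '[[1,0,0,0.005,0],[1,0,0,0.005,0],[1,0,0,0.005,0]]'
python3 -m handwheel '[[1,0,0,0.005,0],[1,0,0,0.005,0],[1,0,0,0,0]]'
python3 - <<'E'
from h import *
from rig import camera,get_calibration,get_state
delta(*lane(.071,0.001),.049,13)
cv2.imwrite("pics/w12.png",camera("wrist")[:,:,::-1])
E
```

```text
clock: 18.33
tcp_pos: [0.5484, -0.075, 0.0494]
tool_rot: [[0.975, 0.0, -0.222], [0.222, -0.0, 0.975], [0.0, -1.0, -0.0]]
contact_force: [1.6, -4.5, 3.0]
opening: -0.002
clock: 18.58
tcp_pos: [0.545, -0.06, 0.0494]
tool_rot: [[0.975, 0.0, -0.222], [0.222, -0.0, 0.975], [0.0, -1.0, -0.0]]
contact_force: [1.7, -4.4, 2.6]
opening: -0.001
clock: 18.83
tcp_pos: [0.5417, -0.0454, 0.0494]
tool_rot: [[0.975, 0.0, -0.222], [0.222, -0.0, 0.975], [0.0, -1.0, -0.0]]
contact_force: [2.3, -3.9, 3.0]
opening: -0.001
clock: 19.08
tcp_pos: [0.5388, -0.0351, 0.0491]
tool_rot: [[0.975, -0.001, -0.222], [0.222, 0.001, 0.975], [-0.001, -1.0, 0.001]]
contact_force: [1.1, 0.4, -0.2]
opening: 0.002
tool-axes shift [0.0006 0.0001 0.0409] x-yaw now 12.851373117074825 lane now [0.0301 0.0017] z 0.04910555110170748 open 0.0022952342083835194 t 19.0833 F [ 1.071   0.4001 -0.2062]
turn rad -0.002594028464020681
```

View pics/w12.png

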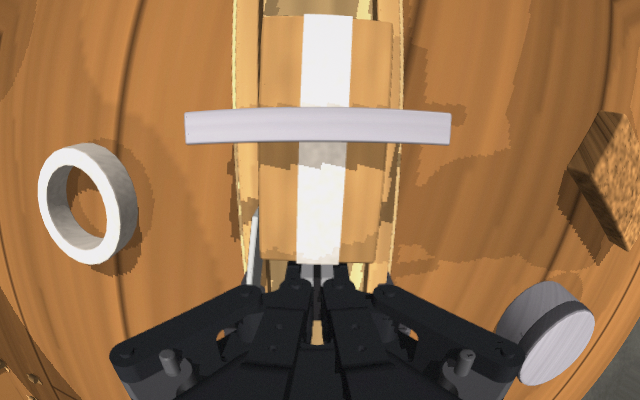

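```bash

python3 -m handwheel '[[1,0,0,0.006,0],[1,0,0,0.006,0],[1,0,0,0.006,0],[1,0,0,0.006,0]]'
python3 -m handwheel '[[1,0,0,0.006,0],[1,0,0,0.006,0],[1,0,0,0.005,0],[1,0,0,0,0]]'
python3 - <<'E'
from h import *
from rig import camera,get_calibration,get_state
delta(*lane(.072,0.001),.049,13)
c=get_calibration("wrist");np.save("c13.npy",c,allow_pickle=True)
cv2.imwrite("pics/w13.png",camera("wrist")[:,:,::-1])
cv2.imwrite("pics/s13.png",cv2.resize(camera("side")[120:300,240:420,::-1],None,fx=3,fy=3))
E
```

```text
clock: 19.47
tcp_pos: [0.5337, -0.0121, 0.0491]
tool_rot: [[0.975, -0.001, -0.222], [0.222, 0.0, 0.975], [-0.001, -1.0, 0.0]]
contact_force: [1.8, -1.6, -1.6]
opening: -0.0
clock: 19.8
tcp_pos: [0.5297, 0.005, 0.0492]
tool_rot: [[0.975, -0.001, -0.223], [0.223, 0.0, 0.975], [-0.001, -1.0, 0.001]]
contact_force: [0.3, -0.3, -0.3]
opening: 0.002
tool-axes shift [0.0005 0.0002 0.0009] x-yaw now 12.871960181189811 lane now [0.0711 0.0015] z 0.04918944850794092 open 0.002334994230132151 t 19.8 F [ 0.2698 -0.2796 -0.2637]
turn rad -0.002234716411894766
```

View pics/w13.png

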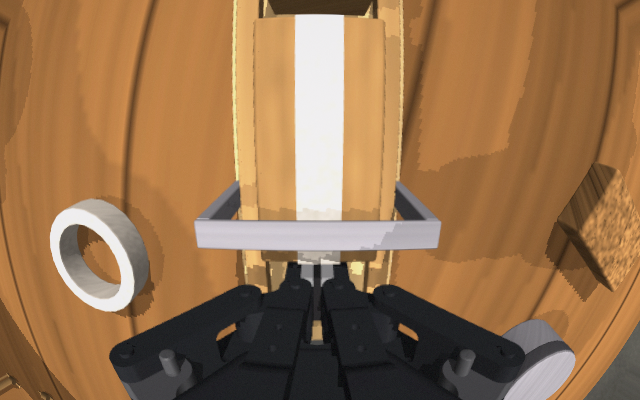

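View pics/s13.png

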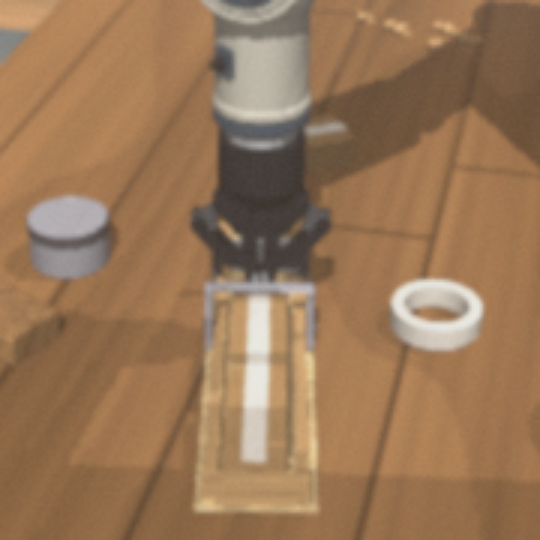

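```bash
python3 -c "
from h import *
c=np.load('c13.npy',allow_pickle=True).item()
for u,v in((256,17),(384,19),(320,15)): print(RL.T@(wz(c,u,v,.061)-T0))"
python3 -m handwheel '[[1,0,0,-0.003,0],[1,0,-0.01,0,0],[1,0,-0.02,0,0],[1,0,-0.03,0,0],[1,0,-0.04,0,0],[1,0,-0.04,0,0],[1,0,0,-0.03,0],[1,0,0,-0.03,0]]'
python3 -m handwheel '[[1,0,0,-0.03,0],[1,0,0,-0.03,0],[1,0,0,0,0],[1,0,0,0,0]]'
python3 - <<'E'
from h import *
from rig import camera,get_calibration,get_state
delta(*lane(.072,0.001),.049,13)
c=get_calibration("wrist");np.save("c14.npy",c,allow_pickle=True)
cv2.imwrite("pics/w14.png",camera("wrist")[:,:,::-1])
E
```

```text
[0.182  0.0234]
[ 0.1812 -0.0245]
[ 0.1818 -0.0006]
clock: 20.57
tcp_pos: [0.5462, -0.0578, 0.1933]
tool_rot: [[0.975, 0.006, -0.224], [0.224, -0.0, 0.975], [0.006, -1.0, -0.002]]
contact_force: [-0.0, 1.1, -0.6]
opening: -0.0
clock: 20.9
tcp_pos: [0.5577, -0.1176, 0.1899]
tool_rot: [[0.976, 0.0, -0.219], [0.219, 0.0, 0.976], [0.0, -1.0, -0.0]]
contact_force: [-0.4, -0.4, -0.7]
opening: -0.004
tool-axes shift [0.     0.1409 0.1266] x-yaw now 12.661701187447186 lane now [-0.0546  0.0018] z 0.18990010326877504 open -0.003571110592518566 t 20.9 F [-0.4182 -0.3681 -0.74  ]
turn rad -0.005904428134633655
```

View pics/w14.png

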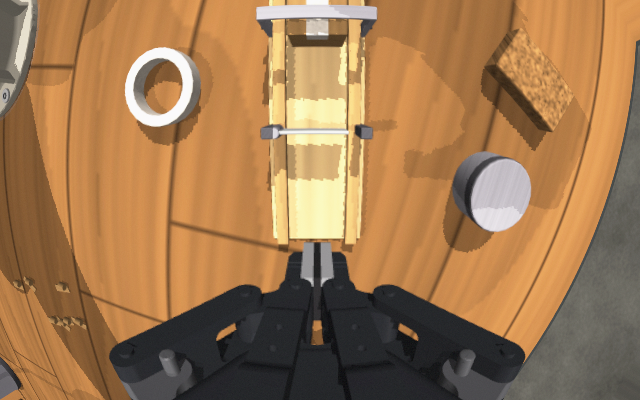

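The gate is shut (leaf straight across at row 131) and the new box is beyond it. One last check of the old box from the top and side cameras.

```bash
python3 - <<'E'
from h import *
from rig import camera
t=camera("top")[:,:,::-1];cv2.imwrite("pics/t15.png",cv2.resize(t[175:260,235:400],None,fx=4.8,fy=4.8,interpolation=cv2.INTER_CUBIC))
s=camera("side")[:,:,::-1];cv2.imwrite("pics/s15.png",cv2.resize(s[150:300,220:420],None,fx=4,fy=4,interpolation=cv2.INTER_CUBIC))
a=cv2.imread("pics/top0.png")
E
```

```text
(no output)
```

View pics/t15.png

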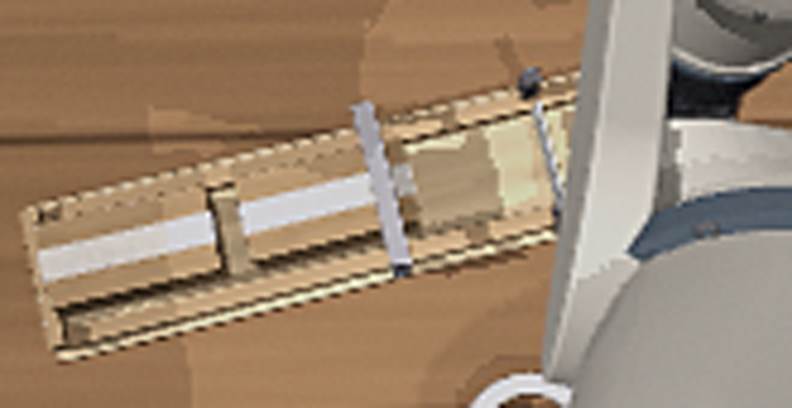

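View pics/s15.png

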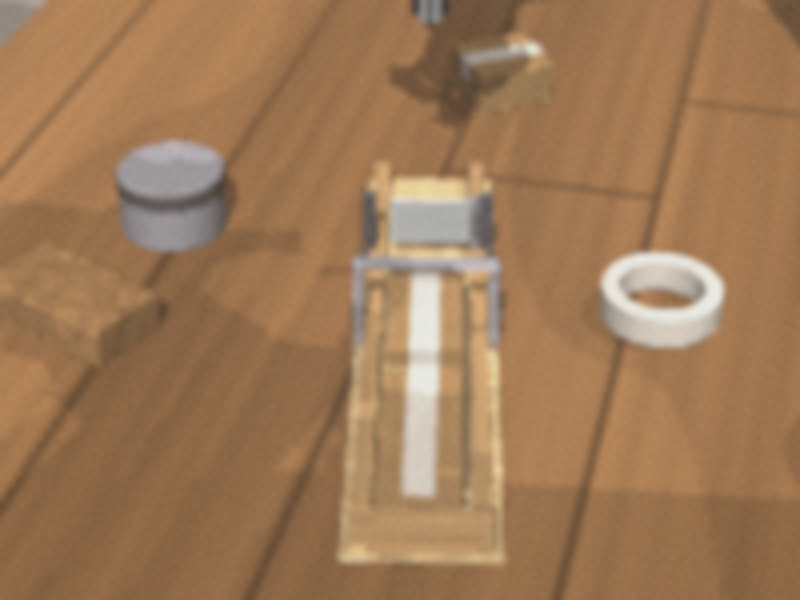

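Both boxes stand in line with a gap between them (zoomed top view, columns 212-240). The old box is at the stop, the gate is shut and the arm is clear of everything. I'll hand in.

```bash
python3 -c "
from rig import job
print(job.close_job())"
```

```text
the job is handed in; nothing more can be done
None
```

The screw boxes are rotated and the job was handed in at about 21 s of the 72 s allowed. No verdict was reported.

- **Older box:** I gripped it ahead of the strap and pulled it against the front stop. Contact showed as about 25 N along the lane. The wrist view then put its front face at lane x ≈ 0.300 m, so its centre is at about 0.250 m.
- **New box:** I set it down in the loading end and pushed it through the gate with closed fingers, at about 5 N. Its front face measured lane x ≈ 0.182 m, so its centre is at about 0.13 m, and it stands straight in the lane.
- **Last checks:** The wrist, top and side pictures show the gate leaf shut across the lane and both boxes upright in line, with a gap between them. The gripper was about 0.19 m up and touching nothing. The square box, tin, tape and sander look unmoved by eye; I did not measure their positions again.
- **Disagreement:** The first top-camera fit of the lane was about 3 mm off across the lane from the later wrist-camera fits. I used the wrist fits.

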